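Pour the beech drawer knobs into the jar

ROBOT

A 7-joint arm with a two-finger parallel gripper is mounted at the origin on the work surface. World frame = base frame: x ahead of the robot, y to its left, z up, the work surface at z = 0. Lengths are in m, angles in rad, forces in N, time in s.
With the tool pointing down it reaches from about 0.425 to 0.875 m from the base axis. Payload 4.7 kg.
Tool frame: the origin (TCP) lies at the very end of the fingers, on their centre line; the grasp point (between the pads) lies 19 mm behind it; x points along the fingers, y is the direction in which the jaws open and shut, and the axes are right-handed (so a half turn about x gives the same grasp; the last joint's range is limited). The gripper opens to 85 mm and grips with 20 to 120 N. Pads are 22 mm wide; open, the fingers measure 114 mm over their backs; the gripper's body (76 mm by 85 mm) begins 54 mm behind the grasp point. The pads swing forward as they close: fully open they stand 13 mm farther back than shut.
Start: joints at [1.124, 0.321, -0.07, 1.45, 0.023, 1.371, -0.057], TCP at [0.289, -0.582, 0.231] pointing down, gripper open.
Joint ranges: [-2.86, 2.86], [-0.3, 2.09], [-1.38, 1.24], [0.06, 2.45], [-1.56, 4.7], [0.09, 2.05], [-2.69, 2.69]. Speed limits (rad/s): [2.57, 2.57, 3.14, 3.14, 3.14, 3.14, 3.14].

INTERFACE

Orientations are given as a rotation vector (axis times angle).
In Python, from rig import ctrl gives the robot as it stands.
- The arm moves only by the tool arm_command, never from a script. Its argument "commands" is text: rows parted by semicolons, each of 4 numbers parted by spaces: the shift along the tool's x, y, z in m, then the turn about the tool's x in degrees. In form: tx ty tz twist; .... A call has 1 to 8 rows; each row is the pose to reach, as a shift and turn from the pose commanded when the call began, along the tool's axes at that moment; what a row does not reach only later rows make up. A row lasts 1/10 s, in which the tool goes at most 50 mm and 8.59 degrees, less where a joint would pass 70% of its speed; a pose out of reach is approached as far as the arm can. A call with a gripper value outside its range is refused whole. "fingers" is the opening, from 0 (shut) to 1 (fully open), set as the call begins (left out, the last holds). The fingers move at their own pace and stop on an object; "squeeze" is the grip in N (left out, the last holds). Time passes only in rows, so rows that repeat a pose let the fingers close. It gives the time, the measured TCP pose, the force and the opening at its end, in the units of the state.
- ctrl.read_state(): the state, without advancing time (a new reading comes with each control period).
- ctrl.read_camera(name): name is "scene" or "top"; returns a dict with "image" (480x640x3 uint8, blue, green, red), "fx", "fy", "cx", "cy" (pixels), "R" (3x3) and "t" (3): a world point X has camera coordinates R X + t. Camera axes: x right, y down, z forward; pixel columns grow to the right and rows downward; lengths in m; the calibration is good to about 2 mm. A picture is of the moment at which its call begins. There is no depth.
- ctrl.job_done(): hands the job in, once; it reports no verdict.
Trained networks look in a picture, given as the dict that the camera call returned (one of the last four; its "shot" number tells which), for a name from the list of things; names that differ only in an ending like _2 or _b are one class to them, and where a whole thing is asked for, a point or a joint stands for the part that bears it (a point fixed in the world has none). Each returns a list of dicts, best first, with "score" (0 to 1); they miss things now and then, are a little off and sometimes report something else, mostly with a low value. They report only what shows in the picture. A call takes as long as a camera call.
- ctrl.silhouettes(target, picture): "mask" (480x640 bool, what is visible of it) and "uv" ([column, row] in pixels, amid what is visible of it).
The state is a dict: "clock": time; "q": joint angles; "qvel": joint speeds; "effort": joint torques, N m; "eef_pos": TCP position; "tcp_rot": TCP orientation; "contact_force": force on the tool from outside, world axes, zero at the start; "torque": the same for the moment, N m; "width": opening from 0.0 (shut) to 1.0 (fully open).
Only numpy, scipy, OpenCV 4.12 (cv2) and the standard library are available. Lean on these libraries where they do the work, as an engineer would, in place of code of your own. Each camera call takes 0.05 s, during which the arm holds its last target. There are 200 camera calls.

TASK

Pick up the scoop that holds the three beech-coloured ball knobs, carry it over the green funnel and tip it so that all three knobs go down into the jar, then stand the empty scoop upright on the desk again. Leave the other scoop, with the blue knobs, where it is.

Things in the scene. Friction and masses are not known exactly. Their poses are not given: they have to be found in the camera images.
- scoop_grip (a point): The scoop to use, dark grey steel, 150 g, with three beech knobs. Point: centre of its upright red handle, 95 mm above its flat foot. Handle 24 (x) x 14 (y) x 60 mm high, top 25 mm above the point; pinch it from above across y. z up; -x points to the open, lipless mouth, whose 86 mm wide edge lies 121 mm in -x and 68 mm below the point. Tray walls 30 mm high, rear closed. Foot: 56 mm in -x to 11 mm in +x.
- other_scoop_grip (a point): The scoop to leave alone: the same kind of scoop, but holding three blue knobs. The point is the centre of its upright red handle, 95 mm above its flat foot; -x points to its mouth.
- funnel_mouth (a point): Centre of the mouth of a green plastic funnel, level with its rim, 166 mm above the desk. Mouth 150 mm wide inside (156 mm outside), narrowing over 48 mm to a throat 56 mm wide. It sits in the neck of an upright clear glass jar, 72 mm in diameter, on a wooden foot 100 mm square; all of it is fixed to the desk. z is up.
- jar_floor (a point): Centre of the jar's inside floor, straight below the funnel mouth, 16 mm above the desk. The jar is 66 mm wide inside.
- beech_knob1_center (a point): Beech knob 1 of 3: a ball of 24 mm diameter with a small brass insert, 12 g; the point is its centre. It starts loose in the scoop to use, against the tray's rear wall: the tray's floor rises 12 degrees towards the mouth, so it starts to roll out when the mouth is tipped down more than that; 30 degrees empties the tray. Its axes mean nothing.
- beech_knob2_center (a point): Beech knob 2 of 3: a ball of 24 mm diameter with a small brass insert, 12 g; the point is its centre. It starts loose in the scoop to use, against the tray's rear wall: the tray's floor rises 12 degrees towards the mouth, so it starts to roll out when the mouth is tipped down more than that; 30 degrees empties the tray. Its axes mean nothing.
- beech_knob3_center (a point): Beech knob 3 of 3: a ball of 24 mm diameter with a small brass insert, 12 g; the point is its centre. It starts loose in the scoop to use, against the tray's rear wall: the tray's floor rises 12 degrees towards the mouth, so it starts to roll out when the mouth is tipped down more than that; 30 degrees empties the tray. Its axes mean nothing.

How it is judged:
By the outcome, as a careful person would: the job done as asked, in the order asked, and still so for the second after the job is handed in, with the robot touching nothing.
It also fails if it takes over 58 s, if anything falls off the work surface, if the arm or the gripper's body presses on something with over 40 N, if the wrist force passes 120 N, or if a joint passes its speed limit or range.

## Working session

There is one attempt and no reset: what is moved stays moved. The work goes in short steps, Python scripts to look and compute and a tool call to move; the robot and the scene stay as the last step left them, time stands still between calls to the robot, and variables do not carry over. Pictures are saved under pics/ and viewed, about 8 in all and at most 12, crops included, and the job is handed in when it is done.

Besides the shell and the picture viewer there is one more tool, called after ">>>" as name(argument=value, ...), one argument or row to a line, values as JSON. arm_command: Moves the arm, as the interface text tells. Its arguments: {"type":"object","properties":{"commands":{"type":"string"},"fingers":{"type":"number"},"squeeze":{"type":"number"}},"required":["commands"]}

```bash
mkdir -p pics; ls
cat > h.py <<'E'
import numpy as np, cv2
from scipy.spatial.transform import Rotation as Ro
from rig import ctrl
def proj(p,X):
    c=np.asarray(p["R"])@np.asarray(X,float)+np.asarray(p["t"]).ravel(); return np.array([p["fx"]*c[0]/c[2]+p["cx"],p["fy"]*c[1]/c[2]+p["cy"]])
def ray(p,uv):
    R=np.asarray(p["R"]);t=np.asarray(p["t"]).ravel();d=R.T@np.array([(uv[0]-p["cx"])/p["fx"],(uv[1]-p["cy"])/p["fy"],1]);return -R.T@t,d/np.linalg.norm(d)
def tri(rs):
    A=sum(np.eye(3)-np.outer(d,d) for o,d in rs);b=sum((np.eye(3)-np.outer(d,d))@o for o,d in rs);X=np.linalg.solve(A,b)
    return X,[np.linalg.norm((np.eye(3)-np.outer(d,d))@(X-o)) for o,d in rs]
def atz(p,uv,z):
    o,d=ray(p,uv);return o+d*(z-o[2])/d[2]
E
python3 - <<'E'
from h import *
s=ctrl.read_state();print(s["clock"],s["eef_pos"],s["tcp_rot"]);print(Ro.from_rotvec(s["tcp_rot"]).as_matrix().round(3))
P={n:ctrl.read_camera(n) for n in("scene","top")}
for n,p in P.items():
    cv2.imwrite(f"pics/{n}0.png",p["image"]);print(n,ray(p,(320,240)),p["fx"])
    for k in("scoop_grip","other_scoop_grip","funnel_mouth","beech_knob1_center","jar_floor"):
        for r in ctrl.silhouettes(k,p)[:4]:
            m=np.argwhere(r["mask"]);print(n,k,round(r["score"],2),np.round(r["uv"]),m.min(0)[::-1],m.max(0)[::-1],len(m))
E
```

```text
pics
0.0 [ 0.28875953 -0.58173795  0.23021474] [ 1.96538818  0.46304557 -1.96646394]
[[-0.001  0.445 -0.896]
 [ 0.002 -0.896 -0.445]
 [-1.    -0.002  0.   ]]
scene (array([0.89275584, 0.50267003, 0.90823421]), array([-0.36725001, -0.50947075, -0.77818184])) 576.9181214963048
scene scoop_grip 0.95 [424. 367.] [382 327] [472 408] 3937
scene other_scoop_grip 0.79 [242. 196.] [209 166] [276 233] 2477
scene funnel_mouth 0.57 [344. 265.] [297 215] [391 332] 7867
scene jar_floor 0.9 [346. 262.] [297 214] [392 333] 7982
top (array([0.50159743, 0.01754533, 1.18591795]), array([ 0.05103208, -0.00958793, -0.99865099])) 520.1138244706304
top scoop_grip 0.57 [208. 276.] [185 239] [234 301] 2059
top other_scoop_grip 0.55 [440. 248.] [413 209] [468 275] 2111
top other_scoop_grip 0.48 [294. 254.] [257 217] [335 295] 4847
top beech_knob1_center 0.5 [226. 257.] [220 253] [229 263] 86
top jar_floor 0.65 [297. 254.] [257 217] [335 295] 4933
```

View pics/scene0.png

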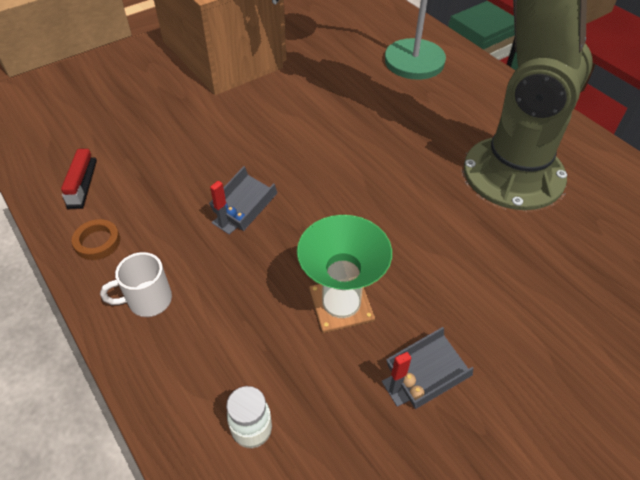

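View pics/top0.png

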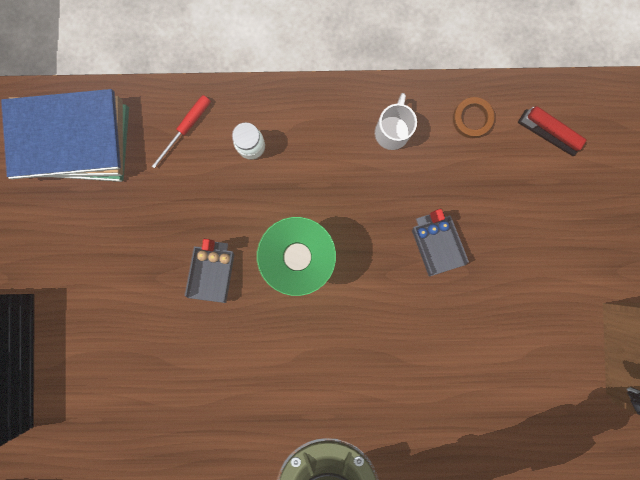

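The scene view shows the beech scoop at about (425,365), handle at (400,370), and the blue scoop at (242,196). The funnel is at (344,255). The top view has the beech scoop at (208,276), its mouth facing the robot and its red handle at (208,245); the funnel is at (297,256). The tool can only twist about its own x axis, so I'll have to tip the scoop by pivoting it in the grip against the funnel rim. Next I'll fit the poses.

```bash
cat > fit.py <<'E'
from h import *
from scipy.optimize import minimize
import itertools
def box(x,y,z): return np.array(list(itertools.product(x,y,z)))/1000
def render(p,parts,k=4):
    m=np.zeros((480*k,640*k),np.uint8)
    for P in parts:
        q=np.array([proj(p,X) for X in P]); q=(q+0.5)*k
        cv2.fillConvexPoly(m,cv2.convexHull(np.round(q).astype(np.int32)),1)
    return cv2.resize(m.astype(np.float32),(640,480),interpolation=cv2.INTER_AREA)
def redmask(p,c,r=45):
    hsv=cv2.cvtColor(p["image"],cv2.COLOR_BGR2HSV);m=(((hsv[...,0]<6)|(hsv[...,0]>174))&(hsv[...,1]>170)&(hsv[...,2]>70))
    w=np.zeros_like(m);w[int(c[1])-r:int(c[1])+r,int(c[0])-r:int(c[0])+r]=1
    n,l,s,_=cv2.connectedComponentsWithStats((m&w).astype(np.uint8));return (l==1+np.argmax(s[1:,4])).astype(np.float32)
H=box((-12,12),(-7,7),(-35,25))
def pose(v,P): return P@Ro.from_euler("ZY",[v[3],v[4] if len(v)>4 else 0]).as_matrix().T+v[:3]   # v[4]<0: mouth down
E
python3 - <<'E'
from fit import *
P={n:ctrl.read_camera(n) for n in("scene","top")}
c={"scene":(403,365),"top":(208,245)}
red={n:redmask(P[n],c[n]) for n in P}
for n in red: print(n,red[n].sum(),np.argwhere(red[n]).mean(0)[::-1])
X,e=tri([ray(P[n],np.argwhere(red[n]).mean(0)[::-1]) for n in P]);print("tri",X,e)
sil={n:cv2.morphologyEx(np.maximum(max((r for r in ctrl.silhouettes("scoop_grip",P[n])),key=lambda r:r["score"])["mask"].astype(np.uint8),red[n].astype(np.uint8)),cv2.MORPH_CLOSE,np.ones((9,9))).astype(np.float32) for n in P}
def cost(u):
    v=u[:4]*[.01,.01,.01,.1]; v=v+np.array([*X,0.0])
    rear=-12+u[4]*5
    # tray: floor rises 12deg
    h=(-121-rear)*np.tan(np.radians(12)); zr=-68+h
    zs=[(-121,-68),(rear,zr)]
    tray=np.array([(x+ (30*np.sin(np.radians(12)) if k else 0)*0,y,z+k) for x,z in zs for y in(-44.5,44.5) for k in(-2,30)])/1000
    C=0
    for n in P:
        m=render(P[n],[pose(v,H)]);C+=3*np.abs(m-red[n]).sum()
        m=render(P[n],[pose(v,H),pose(v,tray),pose(v,box((-56,11),(-12,12),(-95,-92)))]);C+=np.abs(m-sil[n]).sum()
    return C
best=min((minimize(cost,[0,0,0,y0,0],method="Nelder-Mead",options=dict(initial_simplex=np.array([0,0,0,y0,0])+np.vstack([np.zeros(5),np.eye(5)*.8]),maxfev=350)) for y0 in(-1,1)),key=lambda r:r.fun)
u=best.x;v=u[:4]*[.01,.01,.01,.1]+np.array([*X,0]);print(best.fun,"pose",v.round(4),"yaw deg",np.degrees(v[3]),"rear",-12+5*u[4])
# funnel rim: green ellipse
for n in P:
    hsv=cv2.cvtColor(P[n]["image"],cv2.COLOR_BGR2HSV);g=((hsv[...,0]>45)&(hsv[...,0]<80)&(hsv[...,1]>120)).astype(np.uint8)
    if n=="scene": g[:150]=0
    k,l,s,_=cv2.connectedComponentsWithStats(g);m=(l==1+np.argmax(s[1:,4])).astype(np.uint8)
    pts=max(cv2.findContours(m,cv2.RETR_EXTERNAL,cv2.CHAIN_APPROX_NONE)[0],key=len)[:,0]
    if n=="scene": pts=pts[pts[:,1]<262]
    el=cv2.fitEllipse(pts.astype(np.float32));print(n,el,atz(P[n],el[0],.166))
    W=np.array([atz(P[n],q,.166)[:2] for q in pts]);A=np.c_[W,np.ones(len(W))];s=np.linalg.lstsq(A,(W**2).sum(1),rcond=None)[0];print("circ",s[:2]/2,np.sqrt(s[2]+(s[:2]**2).sum()/4))
im=P["scene"]["image"][310:420,370:480];cv2.imwrite("pics/crop.png",cv2.resize(im,None,fx=5,fy=5,interpolation=cv2.INTER_CUBIC))
E
```

```text
scene 341.0 [400.5659824  365.71554252]
top 9.0 [207.         239.88888889]
tri [0.55787407 0.24531158 0.10347441] [np.float64(0.003815051172642261), np.float64(0.0038150511726424224)]
1846.625 pose [ 0.5521  0.2427  0.0907 -0.1437] yaw deg -8.232070645273726 rear -7.894835127388286
scene ((344.0523986816406, 251.76898193359375), (72.29489135742188, 92.72107696533203), 93.45809173583984) [0.52465962 0.05927397 0.166     ]
circ [0.52291448 0.05683552] 0.07542346035708916
top ((303.1468200683594, 251.3888702392578), (53.77336883544922, 77.00975799560547), 148.61590576171875) [0.53184371 0.04115341 0.166     ]
circ [0.53063401 0.04355932] 0.05896004431033078
```

View pics/crop.png

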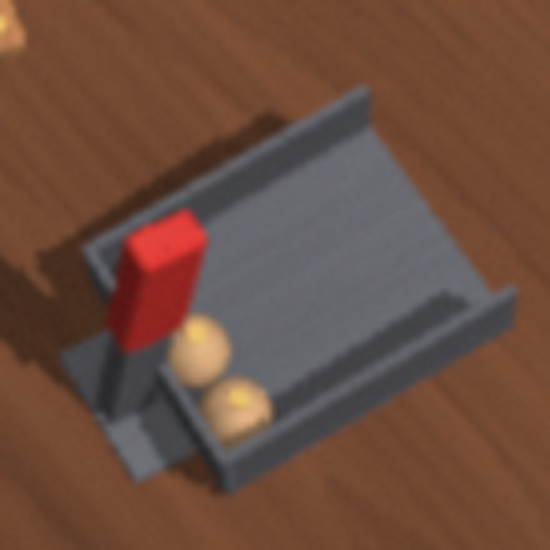

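The crop shows the scoop clearly: handle behind the rear wall, a wide foot plate, and the knobs along the rear wall. My colour masks were bad in the top view, so I'll fix those.

```bash
cat > fit2.py <<'E'
from fit import *
def redmask(p,c,r=40):
    b,g,rr=[p["image"][...,i].astype(int) for i in range(3)];m=(rr>90)&(g<.33*rr)&(b<.36*rr)
    w=np.zeros_like(m);w[max(0,int(c[1])-r):int(c[1])+r,max(0,int(c[0])-r):int(c[0])+r]=1
    n,l,s,_=cv2.connectedComponentsWithStats((m&w).astype(np.uint8));return (l==1+np.argmax(s[1:,4])).astype(np.float32)
def greenmask(p):
    b,g,rr=[p["image"][...,i].astype(int) for i in range(3)];m=((g>1.25*rr)&(g>1.15*b)&(g>30)).astype(np.uint8)
    if abs(p["fx"]-577)<5: m[:190]=0
    k,l,s,_=cv2.connectedComponentsWithStats(m);return (l==1+np.argmax(s[1:,4])).astype(np.uint8)
E
python3 - <<'E'
from fit2 import *
P={n:ctrl.read_camera(n) for n in("scene","top")}
c={"scene":(403,365),"top":(208,245)}
red={n:redmask(P[n],c[n]) for n in P}
for n in red: print(n,red[n].sum(),np.argwhere(red[n]).mean(0)[::-1])
X,e=tri([ray(P[n],np.argwhere(red[n]).mean(0)[::-1]) for n in P]);print("tri",X,e)
sil={n:cv2.morphologyEx(np.maximum(max((r for r in ctrl.silhouettes("scoop_grip",P[n])),key=lambda r:r["score"])["mask"].astype(np.uint8),red[n].astype(np.uint8)),cv2.MORPH_CLOSE,np.ones((9,9))).astype(np.float32) for n in P}
def cost(u,full=0):
    v=u[:4]*[.01,.01,.01,.1]+np.array([*X,0.0])
    rear=-14+u[4]*5; t=np.tan(np.radians(12));zr=-68-(121+rear)*t
    tray=np.array([(x,y,z+k) for x,z in[(-121,-68),(rear,zr)] for y in(-45,45) for k in(-2,30)])/1000
    C=[]
    for n in P:
        C.append(3*np.abs(render(P[n],[pose(v,H)])-red[n]).sum())
        C.append(np.abs(render(P[n],[pose(v,H),pose(v,tray),pose(v,box((-56,11),(-25,25),(-95,-92)))])-sil[n]).sum())
    return C if full else sum(C)
rs=[minimize(cost,[0,0,0,y0,0],method="Nelder-Mead",options=dict(initial_simplex=np.array([0,0,0,y0,0])+np.vstack([np.zeros(5),np.eye(5)*.8]),maxfev=350)) for y0 in(-2,-.5,1)]
for r in rs:
    u=r.x;v=u[:4]*[.01,.01,.01,.1]+np.array([*X,0]);print(r.fun,cost(u,1),"pose",v.round(4),"yaw deg",np.degrees(v[3]),"rear",-14+5*u[4])
F=[]
for n in P:
    pts=max(cv2.findContours(greenmask(P[n]),cv2.RETR_EXTERNAL,cv2.CHAIN_APPROX_NONE)[0],key=len)[:,0]
    if n=="scene": pts=pts[pts[:,1]<258]
    el=cv2.fitEllipse(pts.astype(np.float32));F.append(ray(P[n],el[0]))
    W=np.array([atz(P[n],q,.166)[:2] for q in pts]);A=np.c_[W,np.ones(len(W))];s=np.linalg.lstsq(A,(W**2).sum(1),rcond=None)[0];print(n,el,"circ",s[:2]/2,np.sqrt(s[2]+(s[:2]**2).sum()/4))
print("funnel tri",tri(F))
b=[m for m in rs][0].x
for n in P:
    for k in ctrl.silhouettes("beech_knob1_center",P[n]): print(n,"knob",round(k["score"],2),k["uv"])
# overlay: best model in top, crop
r=min(rs,key=lambda r:r.fun);v=r.x[:4]*[.01,.01,.01,.1]+np.array([*X,0]);np.save("scoop0.npy",v)
T=[]
for n,(cx,cy) in{"scene":(425,365),"top":(208,270)}.items():
    im=P[n]["image"][cy-50:cy+50,cx-50:cx+50].copy();im=cv2.resize(im,None,fx=4,fy=4,interpolation=cv2.INTER_CUBIC)
    for Q,col in((H,(255,255,0)),(np.array([(-121,-43,-68),(-121,43,-68),(-56,25,-95),(11,25,-95),(11,-25,-95)])/1000,(0,255,0))):
        for x in pose(v,Q):
            q=(proj(P[n],x)-[cx-50,cy-50]+.5)*4;cv2.circle(im,tuple(int(a) for a in q),3,col,-1)
    T.append(im)
cv2.imwrite("pics/ov.png",np.hstack(T))
E
```

```text
Traceback (most recent call last):
  File "fit2.py", line 5, in redmask
    n,l,s,_=cv2.connectedComponentsWithStats((m&w).astype(np.uint8));return (l==1+np.argmax(s[1:,4])).astype(np.float32)
                                                                                  ~~~~~~~~~^^^^^^^^^
ValueError: attempt to get argmax of an empty sequence
```

Run:
```python
import cv2
for n,c in(("scene0",(400,365)),("top0",(208,245))):
    im=cv2.imread(f"pics/{n}.png");print(n,[im[c[1]+d,c[0]].tolist() for d in(-10,-5,-3,0,3,6)])
```

```text
scene0 [[57, 59, 195], [60, 65, 229], [56, 59, 224], [35, 38, 148], [32, 35, 147], [33, 36, 147]]
top0 [[70, 90, 131], [71, 74, 213], [60, 64, 187], [54, 58, 166], [49, 54, 141], [81, 78, 81]]
```

```bash
sed -i 's/m=(rr>90)&(g<.33\*rr)&(b<.36\*rr)/m=(rr>90)\&(g<.45*rr)\&(b<.45*rr)/' fit2.py
cat > m.py <<'E'
from fit2 import *
P={n:ctrl.read_camera(n) for n in("scene","top")}
c={"scene":(403,365),"top":(208,245)}
for n in P: print(n,P[n]["image"].shape,P[n]["image"][c[n][1],c[n][0]],P[n]["image"].dtype)
red={n:redmask(P[n],c[n]) for n in P}
for n in red: print(n,red[n].sum(),np.argwhere(red[n]).mean(0)[::-1])
X,e=tri([ray(P[n],np.argwhere(red[n]).mean(0)[::-1]) for n in P]);print("tri",X,e)
sil={n:cv2.morphologyEx(np.maximum(max((r for r in ctrl.silhouettes("scoop_grip",P[n])),key=lambda r:r["score"])["mask"].astype(np.uint8),red[n].astype(np.uint8)),cv2.MORPH_CLOSE,np.ones((9,9))).astype(np.float32) for n in P}
def cost(u,full=0):
    v=u[:4]*[.01,.01,.01,.1]+np.array([*X,0.0])
    rear=-14+u[4]*5; t=np.tan(np.radians(12));zr=-68-(121+rear)*t
    tray=np.array([(x,y,z+k) for x,z in[(-121,-68),(rear,zr)] for y in(-45,45) for k in(-2,30)])/1000
    C=[]
    for n in P:
        C.append(3*np.abs(render(P[n],[pose(v,H)])-red[n]).sum())
        C.append(np.abs(render(P[n],[pose(v,H),pose(v,tray),pose(v,box((-56,11),(-25,25),(-95,-92)))])-sil[n]).sum())
    return C if full else sum(C)
rs=[minimize(cost,[0,0,0,y0,0],method="Nelder-Mead",options=dict(initial_simplex=np.array([0,0,0,y0,0])+np.vstack([np.zeros(5),np.eye(5)*.8]),maxfev=350)) for y0 in(-2,-.5,1)]
for r in rs:
    u=r.x;v=u[:4]*[.01,.01,.01,.1]+np.array([*X,0]);print(r.fun,cost(u,1),"pose",v.round(4),"yaw deg",np.degrees(v[3]),"rear",-14+5*u[4])
F=[]
for n in P:
    pts=max(cv2.findContours(greenmask(P[n]),cv2.RETR_EXTERNAL,cv2.CHAIN_APPROX_NONE)[0],key=len)[:,0]
    if n=="scene": pts=pts[pts[:,1]<258]
    el=cv2.fitEllipse(pts.astype(np.float32));F.append(ray(P[n],el[0]))
    W=np.array([atz(P[n],q,.166)[:2] for q in pts]);A=np.c_[W,np.ones(len(W))];s=np.linalg.lstsq(A,(W**2).sum(1),rcond=None)[0];print(n,el,"circ",s[:2]/2,np.sqrt(s[2]+(s[:2]**2).sum()/4))
print("funnel tri",tri(F))
r=min(rs,key=lambda r:r.fun);v=r.x[:4]*[.01,.01,.01,.1]+np.array([*X,0]);np.save("scoop0.npy",v)
T=[]
for n,(cx,cy) in{"scene":(425,365),"top":(208,270)}.items():
    im=P[n]["image"][cy-50:cy+50,cx-50:cx+50].copy();im=cv2.resize(im,None,fx=4,fy=4,interpolation=cv2.INTER_CUBIC)
    for Q,col in((H,(255,255,0)),(np.array([(-121,-43,-68),(-121,43,-68),(-56,25,-95),(11,25,-95),(11,-25,-95)])/1000,(0,255,0))):
        for x in pose(v,Q):
            q=(proj(P[n],x)-[cx-50,cy-50]+.5)*4;cv2.circle(im,tuple(int(a) for a in q),3,col,-1)
    T.append(im)
cv2.imwrite("pics/ov.png",np.hstack(T))
E
python3 m.py
```

```text
scene (480, 640, 3) [ 34  36 148] uint8
top (480, 640, 3) [ 51  56 165] uint8
scene 343.0 [401.16034985 365.27405248]
top 109.0 [207.12844037 244.47706422]
tri [0.55089693 0.24467576 0.09545493] [np.float64(0.0007615505945863696), np.float64(0.000761550594586322)]
1563.625 [np.float32(363.375), np.float32(912.0), np.float32(127.875), np.float32(160.375)] pose [ 0.5514  0.2429  0.094  -0.1466] yaw deg -8.40109603889335 rear -11.990548846620262
1593.4375 [np.float32(352.3125), np.float32(952.9375), np.float32(134.625), np.float32(153.5625)] pose [ 0.5515  0.2432  0.0941 -0.1312] yaw deg -7.517376191736908 rear -8.348815902184556
1640.4375 [np.float32(345.375), np.float32(1019.5), np.float32(132.9375), np.float32(142.625)] pose [ 0.5516  0.2438  0.0952 -0.1265] yaw deg -7.250755070191167 rear -4.366118044209188
scene ((344.0052185058594, 251.81192016601562), (74.09807586669922, 94.3887710571289), 93.11052703857422) circ [0.52262634 0.05647923] 0.0768289985494292
top ((296.0334777832031, 255.83566284179688), (78.0694351196289, 78.42098999023438), 71.96051025390625) circ [0.52353958 0.05523613] 0.07672913713492313
funnel tri (array([0.5228713 , 0.05586956, 0.1610192 ]), [np.float64(0.0007260836041986754), np.float64(0.0007260836041986932)])
```

View pics/ov.png

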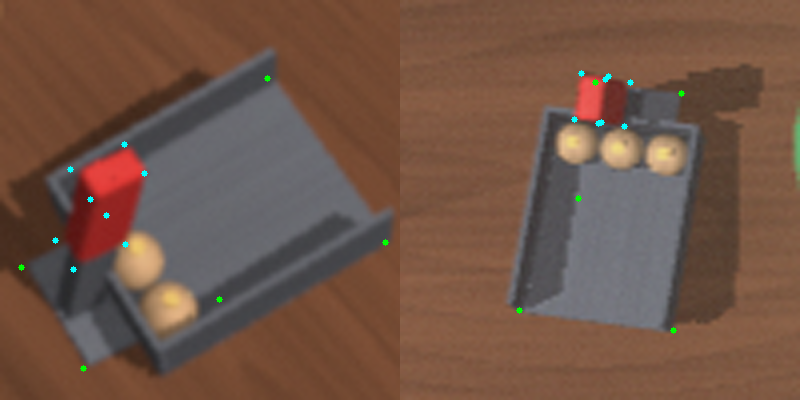

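The fit overlays match. Scoop handle is at (0.5515, 0.243, 0.094) with yaw about −8°, and funnel centre at (0.523, 0.056). Now I'll move.

>>> arm_command(
  commands="-0.04 -0.03 -0.04 -8;-0.09 -0.06 -0.08 -16;-0.09 -0.09 -0.12 -24;-0.09 -0.12 -0.16 -32;-0.09 -0.15 -0.2 -40;-0.09 -0.18 -0.24 -48;-0.09 -0.21 -0.29 -56;-0.09 -0.24 -0.33 -64",
  fingers=1,
)

```text
clock: 1.9
eef_pos: [0.4615, -0.2503, 0.3217]
tcp_rot: [1.2, 1.214, -1.2]
contact_force: [0.2, -0.1, 0.0]
width: 0.997
```

```bash
cat > go.py <<'E'
import sys
from h import *
s=ctrl.read_state();R=Ro.from_rotvec(s["tcp_rot"]).as_matrix();p=np.array(s["eef_pos"])
print(s["clock"],p.round(4),"xdown",R[:,0].round(3),"yaw_y",np.degrees(np.arctan2(R[1,1],R[0,1])).round(2),"q",np.round(s["q"],2),"F",np.round(s["contact_force"],1),"w",round(s["width"],3))
a=[float(x) for x in sys.argv[1:]]
if len(a)>=3:
    d=R.T@(np.array(a[:3])-p);tw=-((a[3]-np.degrees(np.arctan2(R[1,1],R[0,1]))+180)%360-180) if len(a)>3 else 0
    print("shift",d.round(4),"twist",round(tw,2))
E
python3 go.py 0.5515 0.243 0.20 82
```

```text
1.9 [ 0.4615 -0.2503  0.3217] xdown [ 0.001 -0.001 -1.   ] yaw_y 0.72 q [ 0.84  0.04 -0.41  1.6   0.02  1.5   0.45] F [ 0.2 -0.1  0. ] w 0.997
shift [ 0.1212  0.0961 -0.4922] twist -81.28
```

>>> arm_command(
  commands="0 0.01 -0.045 -8;0 0.02 -0.09 -16;0 0.03 -0.135 -24;0 0.04 -0.18 -32;0 0.05 -0.225 -40;0 0.06 -0.27 -48;0 0.07 -0.315 -56;0 0.075 -0.36 -64",
)

```text
clock: 2.7
eef_pos: [0.5336, 0.1101, 0.3215]
tcp_rot: [0.346, 1.542, -0.346]
contact_force: [-0.1, 1.0, 0.2]
width: 1.001
```

```bash
python3 go.py 0.5515 0.243 0.20 82
```

```text
2.7 [0.5336 0.1101 0.3215] xdown [ 0.001 -0.    -1.   ] yaw_y 64.7 q [ 0.46  0.12 -0.77  1.55  0.08  1.51  0.81] F [-0.1  1.   0.2] w 1.001
shift [ 0.1215  0.1278 -0.0408] twist -17.3
```

>>> arm_command(
  commands="0 0.043 -0.014 -6;0 0.085 -0.028 -12;0 0.128 -0.041 -17.3;0.04 0.128 -0.041 -17.3;0.08 0.128 -0.041 -17.3;0.12 0.128 -0.041 -17.3;0.12 0.128 -0.041 -17.3;0.12 0.128 -0.041 -17.3",
)

```text
clock: 3.5
eef_pos: [0.5517, 0.2415, 0.2018]
tcp_rot: [0.114, 1.568, -0.114]
contact_force: [-0.2, 1.4, 0.3]
width: 1.001
```

```bash
python3 go.py 0.5515 0.243 0.077 82
python3 - <<'E'
from h import *
p=ctrl.read_camera("scene");q=ctrl.read_camera("top");s=ctrl.read_state();print(proj(p,s["eef_pos"]),proj(q,s["eef_pos"]))
a=cv2.resize(p["image"][260:430,320:520],None,fx=2.35,fy=2.35);b=cv2.resize(q["image"][160:330,120:288],None,fx=2.35,fy=2.35);cv2.imwrite("pics/above.png",np.hstack([a,b])[:600,:800])
E
```

```text
3.5 [0.5517 0.2415 0.2018] xdown [-0.  0. -1.] yaw_y 81.69 q [ 0.24  0.35 -0.86  1.59  0.27  1.33  0.77] F [-0.2  1.4  0.3] w 1.001
shift [ 0.1248  0.0015 -0.0004] twist -0.31
[407.48159524 329.19368634] [196.12797824 241.24411977]
```

View pics/above.png

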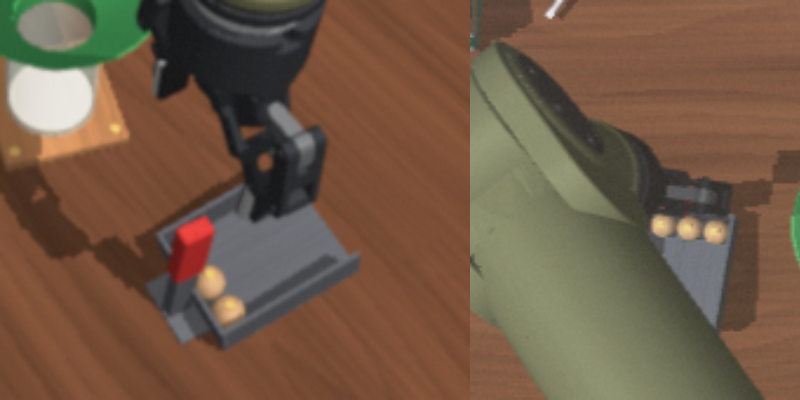

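The scene crop shows the open jaws above the handle, and the top view has the finger at row 242 against the TCP at row 241, so x is aligned. I'll descend and check the straddle before closing.

>>> arm_command(
  commands="0.03 0.0015 0 0;0.06 0.0015 0 0;0.08 0.0015 0 0;0.1 0.0015 0 0;0.115 0.0015 0 0;0.125 0.0015 0 0;0.125 0.0015 0 0;0.125 0.0015 0 0",
)

```text
clock: 4.4
eef_pos: [0.5525, 0.2434, 0.0772]
tcp_rot: [0.114, 1.566, -0.113]
contact_force: [0.0, 0.7, 1.0]
width: 1.003
```

```bash
python3 go.py 0.5515 0.243 0.077 82
python3 - <<'E'
from h import *
p=ctrl.read_camera("scene");q=ctrl.read_camera("top");s=ctrl.read_state();print(proj(p,s["eef_pos"]),proj(q,s["eef_pos"]))
a=cv2.resize(p["image"][300:420,350:480],None,fx=3.8,fy=3.8,interpolation=cv2.INTER_CUBIC);b=cv2.resize(q["image"][210:330,180:265],None,fx=3.8,fy=3.8);cv2.imwrite("pics/down.png",np.hstack([a,b])[:600,:800])
E
```

```text
4.4 [0.5525 0.2434 0.0772] xdown [ 0.001  0.001 -1.   ] yaw_y 81.7 q [ 0.19  0.47 -0.81  1.72  0.37  1.11  0.7 ] F [0.  0.7 1. ] w 1.003
shift [ 0.0002 -0.0006 -0.0009] twist -0.3
[398.04337134 370.53371731] [209.17218494 244.31511676]
```

View pics/down.png

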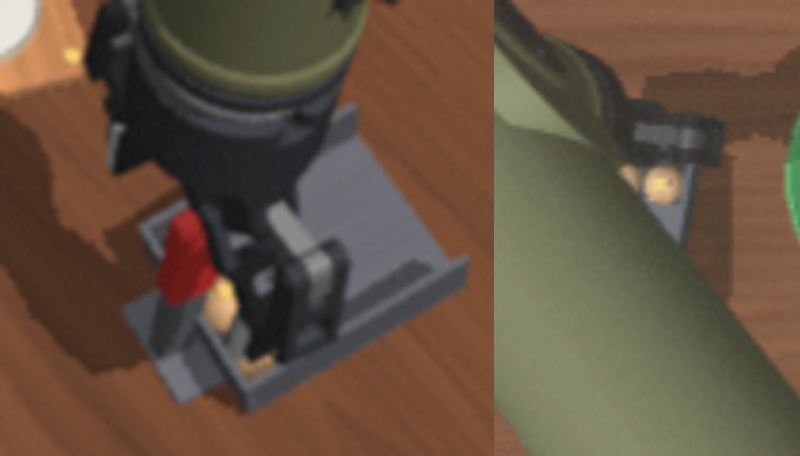

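The handle stands between the pads in the scene crop, with the near pad at (235,340) where I expected it. Closing now.

>>> arm_command(
  commands="0 -0.0005 -0.001 -0.3;0 -0.0005 -0.001 -0.3;0 -0.0005 -0.001 -0.3;0 -0.0005 -0.001 -0.3;0 -0.0005 -0.001 -0.3;0 -0.0005 -0.001 -0.3;0 -0.0005 -0.001 -0.3;0 -0.0005 -0.001 -0.3",
  fingers=0,
  squeeze=100,
)

```text
clock: 5.3
eef_pos: [0.5508, 0.2428, 0.0762]
tcp_rot: [0.11, 1.568, -0.11]
contact_force: [0.2, 0.4, -0.9]
width: 0.152
```

>>> arm_command(
  commands="0 0 0 0;0 0 0 0;0 0 0 0;-0.005 0 0 0;-0.01 0 0 0;-0.015 0 0 0;-0.015 0 0 0;-0.015 0 0 0",
)

```text
clock: 6.1
eef_pos: [0.5509, 0.2426, 0.0914]
tcp_rot: [0.11, 1.568, -0.11]
contact_force: [0.2, -1.4, -2.4]
width: 0.153
```

```bash
python3 go.py
python3 - <<'E'
from h import *
p=ctrl.read_camera("scene")
a=cv2.resize(p["image"][290:420,340:480],None,fx=4,fy=4,interpolation=cv2.INTER_CUBIC);cv2.imwrite("pics/lift.png",a)
E
```

```text
6.1 [0.5509 0.2426 0.0914] xdown [ 0. -0. -1.] yaw_y 82.0 q [ 0.2   0.45 -0.82  1.71  0.36  1.14  0.71] F [ 0.2 -1.4 -2.4] w 0.153
```

View pics/lift.png

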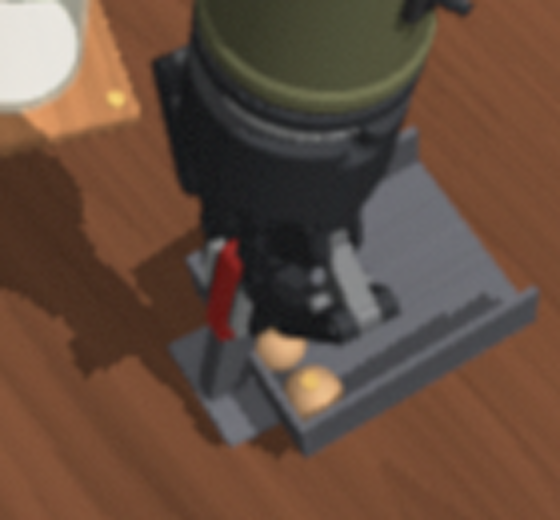

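The scoop is off the desk, level, with the knobs still in place. I'll lift it gently.

>>> arm_command(
  commands="-0.005 0 0 0;-0.015 0 0 0;-0.03 0 0 0;-0.05 0 0 0;-0.07 0 0 0;-0.09 0 0 0;-0.105 0 0 0;-0.115 0 0 0",
)

```text
clock: 6.95
eef_pos: [0.5513, 0.2432, 0.2085]
tcp_rot: [0.11, 1.566, -0.109]
contact_force: [-0.1, 0.1, -1.9]
width: 0.149
```

>>> arm_command(
  commands="-0.01 0 0 0;-0.025 0 0 0;-0.04 0 0 0;-0.05 -0.005 0.003 0;-0.055 -0.012 0.008 0;-0.06 -0.022 0.015 0;-0.06 -0.035 0.025 0;-0.06 -0.05 0.036 0",
)

```text
clock: 7.75
eef_pos: [0.5801, 0.1863, 0.2657]
tcp_rot: [0.11, 1.568, -0.111]
contact_force: [0.6, 0.1, -2.6]
width: 0.151
```

>>> arm_command(
  commands="0 -0.017 0.012 0;0 -0.034 0.024 0;0 -0.051 0.036 0;0 -0.068 0.048 0;0 -0.085 0.06 0;0 -0.1 0.071 0;0 -0.113 0.081 0;0 -0.122 0.088 0",
)

```text
clock: 8.55
eef_pos: [0.6504, 0.0531, 0.2658]
tcp_rot: [0.111, 1.568, -0.111]
contact_force: [-0.2, 0.0, -1.4]
width: 0.153
```

>>> arm_command(
  commands="0 -0.006 0.005 0;0 -0.011 0.009 0;0 -0.015 0.012 0;0 -0.018 0.014 0;0 -0.018 0.015 0;0 -0.018 0.015 0;0 -0.018 0.015 0;0 -0.018 0.015 0",
)

```text
clock: 9.35
eef_pos: [0.6618, 0.0357, 0.2663]
tcp_rot: [0.109, 1.568, -0.109]
contact_force: [-0.4, 0.4, -2.7]
width: 0.151
```

```bash
python3 go.py 0.662 0.036 0.262 82
python3 - <<'E'
from h import *
p=ctrl.read_camera("scene");q=ctrl.read_camera("top")
a=cv2.resize(p["image"][130:380,230:480],None,fx=1.6,fy=1.6);b=cv2.resize(q["image"][120:370,180:430],None,fx=1.6,fy=1.6);cv2.imwrite("pics/over.png",np.hstack([a,b]))
E
```

```text
9.35 [0.6618 0.0357 0.2663] xdown [ 0. -0. -1.] yaw_y 82.04 q [ 0.46  0.43 -0.77  1.34  0.3   1.48  1.14] F [-0.4  0.4 -2.7] w 0.151
shift [0.0043 0.0003 0.0001] twist 0.04
```

View pics/over.png

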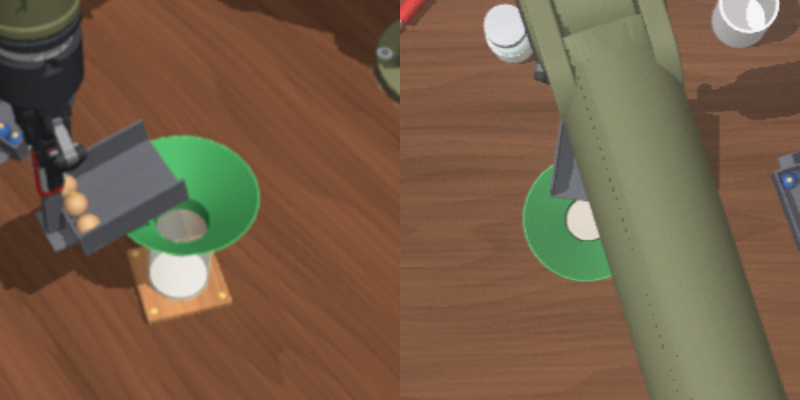

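The scene view shows the scoop level and behind the funnel, with its mouth over the cone and all three knobs at the rear wall. I'll bring the handle to 90 mm from the funnel centre, then relax the grip there and see whether it pivots under its own weight.

>>> arm_command(
  commands="0 0 -0.004 0;0 0 -0.012 0;0 0 -0.022 0;0 0 -0.032 0;0 0 -0.041 0;0 0 -0.047 0;0 0 -0.05 0;0 0 -0.05 0",
)

```text
clock: 10.25
eef_pos: [0.6122, 0.0422, 0.2665]
tcp_rot: [0.109, 1.567, -0.11]
contact_force: [-0.2, 0.4, -1.9]
width: 0.149
```

>>> arm_command(
  commands="0 0 0 0;0 0 0 0;0 0 0 0;0 0 0 0;0 0 0 0;0 0 0 0",
  squeeze=20,
)

```text
clock: 10.85
eef_pos: [0.6125, 0.0422, 0.2662]
tcp_rot: [0.11, 1.568, -0.11]
contact_force: [1.0, 0.4, -1.9]
width: 0.153
```

```bash
python3 go.py
python3 - <<'E'
from h import *
p=ctrl.read_camera("scene");print([(round(r["score"],2),np.round(r["uv"])) for r in ctrl.silhouettes("beech_knob1_center",p)])
cv2.imwrite("pics/relax.png",cv2.resize(p["image"][130:380,230:480],None,fx=2,fy=2))
E
```

```text
10.85 [0.6125 0.0422 0.2662] xdown [-0.  0. -1.] yaw_y 82.01 q [ 0.52  0.32 -0.79  1.47  0.23  1.44  1.15] F [ 1.   0.4 -1.9] w 0.153
[]
```

View pics/relax.png

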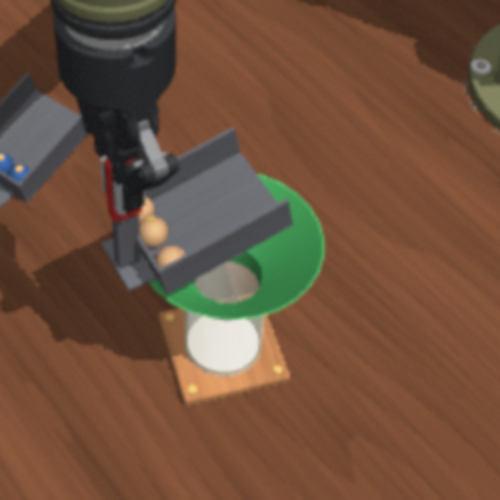

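Even at 20 N the pads hold it level; the picture shows the mouth over the funnel and the knobs still at the rear. So I'll back out, lower the foot's front edge just below the rim, and drag it against the rim.

>>> arm_command(
  commands="0 0 0.003 0;0 0 0.009 0;0 0 0.018 0;0 0 0.028 0;0 0 0.038 0;0 0 0.046 0;0 0 0.051 0;0 0 0.052 0",
  squeeze=30,
)

```text
clock: 11.75
eef_pos: [0.6645, 0.0349, 0.2658]
tcp_rot: [0.11, 1.569, -0.109]
contact_force: [-0.8, -0.5, -1.9]
width: 0.153
```

>>> arm_command(
  commands="0.004 0 0 0;0.01 0 0 0;0.016 0 0 0;0.022 0 0 0;0.026 0 0 0;0.028 0 0 0;0.028 0 0 0;0.028 0 0 0",
)

```text
clock: 12.55
eef_pos: [0.6643, 0.0349, 0.2414]
tcp_rot: [0.109, 1.565, -0.11]
contact_force: [-0.2, -0.9, 10.5]
width: 0.152
```

>>> arm_command(
  commands="0 0 -0.004 0;0 0 -0.0085 0;-0.0025 0 -0.013 0;-0.0045 0 -0.017 0;-0.0065 0 -0.0215 0;-0.0083 0 -0.0258 0;-0.0083 0 -0.0258 0",
)

```text
clock: 13.25
eef_pos: [0.6377, 0.0388, 0.2464]
tcp_rot: [0.109, 1.569, -0.11]
contact_force: [-1.4, 0.8, -1.8]
width: 0.153
```

```bash
python3 go.py
python3 - <<'E'
from fit2 import *
p=ctrl.read_camera("scene");s=ctrl.read_state();print("torque",np.round(s["torque"],2))
print([(round(r["score"],2),np.round(r["uv"])) for r in ctrl.silhouettes("beech_knob1_center",p)])
# tilt estimate: silhouette of scoop vs model
sil=max(ctrl.silhouettes("scoop_grip",p),key=lambda r:r["mask"].sum() if r["uv"][0]>250 else 0);print(sil["score"],sil["uv"])
cv2.imwrite("pics/tilt1.png",cv2.resize(p["image"][130:380,230:480],None,fx=2,fy=2))
h=np.array(s["eef_pos"])+[0,0,.0185]
for a in(0,5,10,15,20,25,30,35):
    v=[*h,np.radians(-8),-np.radians(a)]
    t=12;T=np.tan(np.radians(12));zr=-68-107*T
    pts=[(-121,43,-68),(-121,43,-38),(-121,-43,-68),(-121,-43,-38),(-14,43,zr+30),(-14,-43,zr+30)]
    print(a,[tuple(np.round((proj(p,x)-[230,130])*2).astype(int)) for x in pose(v,np.array(pts)/1000)])
E
```

```text
13.25 [0.6377 0.0388 0.2464] xdown [-0.001 -0.    -1.   ] yaw_y 82.03 q [ 0.49  0.39 -0.78  1.44  0.27  1.43  1.14] F [-1.4  0.8 -1.8] w 0.153
torque [ 0.01 -0.08  0.  ]
[(0.62, array([289., 249.])), (0.43, array([231., 206.]))]
0.75 [313.5, 250.2]
0 [(np.int64(260), np.int64(251)), (np.int64(262), np.int64(227)), (np.int64(208), np.int64(177)), (np.int64(209), np.int64(152)), (np.int64(136), np.int64(297)), (np.int64(88), np.int64(217))]
5 [(np.int64(252), np.int64(262)), (np.int64(257), np.int64(237)), (np.int64(201), np.int64(188)), (np.int64(204), np.int64(162)), (np.int64(129), np.int64(301)), (np.int64(82), np.int64(221))]
10 [(np.int64(243), np.int64(273)), (np.int64(251), np.int64(248)), (np.int64(193), np.int64(198)), (np.int64(199), np.int64(173)), (np.int64(123), np.int64(304)), (np.int64(75), np.int64(223))]
15 [(np.int64(234), np.int64(283)), (np.int64(244), np.int64(258)), (np.int64(184), np.int64(209)), (np.int64(193), np.int64(183)), (np.int64(116), np.int64(307)), (np.int64(69), np.int64(226))]
20 [(np.int64(224), np.int64(294)), (np.int64(237), np.int64(268)), (np.int64(174), np.int64(219)), (np.int64(186), np.int64(193)), (np.int64(110), np.int64(309)), (np.int64(63), np.int64(228))]
25 [(np.int64(213), np.int64(304)), (np.int64(228), np.int64(278)), (np.int64(164), np.int64(228)), (np.int64(178), np.int64(202)), (np.int64(103), np.int64(311)), (np.int64(56), np.int64(230))]
30 [(np.int64(202), np.int64(313)), (np.int64(219), np.int64(287)), (np.int64(153), np.int64(237)), (np.int64(169), np.int64(212)), (np.int64(96), np.int64(313)), (np.int64(50), np.int64(231))]
35 [(np.int64(190), np.int64(322)), (np.int64(209), np.int64(296)), (np.int64(142), np.int64(246)), (np.int64(160), np.int64(221)), (np.int64(90), np.int64(314)), (np.int64(44), np.int64(232))]
```

View pics/tilt1.png

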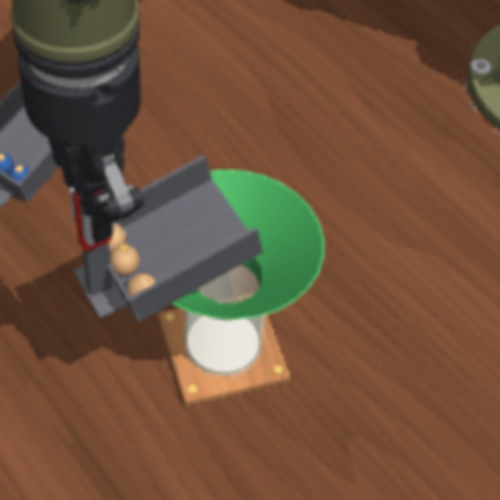

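The mouth corner in the image, (262,252), fits a model tilt of about 0°, and lowering met 10 N at about rim height. Something touched 8 mm earlier than expected. I'll back out further, lower, then approach slowly while reading force and torque.

>>> arm_command(
  commands="-0.006 0 0.003 0;-0.01 0 0.009 0;-0.01 0 0.018 0;-0.01 0 0.028 0;-0.01 0 0.038 0;-0.01 0 0.046 0;-0.01 0 0.05 0;-0.01 0 0.05 0",
)

```text
clock: 14.2
eef_pos: [0.6883, 0.0316, 0.256]
tcp_rot: [0.11, 1.569, -0.109]
contact_force: [-0.2, 0.8, -3.1]
width: 0.148
```

>>> arm_command(
  commands="0.004 0 0 0;0.01 0 0 0;0.016 0 0 0;0.021 0 0 0;0.024 0 0 0;0.025 0 0 0;0.025 0 0 0;0.025 0 0 0",
)

```text
clock: 15.0
eef_pos: [0.688, 0.0316, 0.2318]
tcp_rot: [0.11, 1.568, -0.11]
contact_force: [-0.5, 0.2, -1.2]
width: 0.153
```

```bash
cat > tilt.py <<'E'
from fit2 import *
def trayparts(v):
    T=np.tan(np.radians(12));zr=-68-109*T
    tray=lambda y0,y1,h:np.array([(x,y,z+k) for x,z in[(-121,-68),(-12,zr)] for y in(y0,y1) for k in(-2,h)])/1000
    return [pose(v,q) for q in(tray(-45,45,0),tray(-45,-43,30),tray(43,45,30),box((-14,-12),(-45,45),(zr,zr+30)),box((-56,11),(-14,14),(-95,-92)))]
p=ctrl.read_camera("scene");s=ctrl.read_state()
f=s["contact_force"];print("F",np.round(f,1),"M",np.round(s["torque"],2))
L=[r for r in ctrl.silhouettes("scoop_grip",p)+ctrl.silhouettes("other_scoop_grip",p) if r["uv"][0]>270]
h=np.array(s["eef_pos"])+[0,0,.0185]
print("knobs",[(round(r["score"],2),np.round(r["uv"]).tolist()) for r in ctrl.silhouettes("beech_knob1_center",p)])
if L:
    m=cv2.morphologyEx(max(L,key=lambda r:r["mask"].sum())["mask"].astype(np.uint8),cv2.MORPH_CLOSE,np.ones((7,7))).astype(np.float32)
    # ignore dark gripper pixels
    w=(p["image"].max(2)>55)|(m>0)
    C=[]
    for a in range(-10,60,2):
        for dx in(-.006,0,.006):
            hh=h+dx*np.array([.99,-.139,0]);C.append(((np.abs(render(p,trayparts([*hh,np.radians(-8),-np.radians(a)]),2)-m)*w).sum(),a,dx))
    C.sort();print("tilt best",[(float(round(c[0])),c[1],c[2]) for c in C[:4]],m.sum())
E
python3 go.py; python3 tilt.py
```

```text
15.0 [0.688  0.0316 0.2318] xdown [ 0. -0. -1.] yaw_y 82.0 q [ 0.43  0.5  -0.75  1.32  0.34  1.45  1.13] F [-0.5  0.2 -1.2] w 0.153
F [-0.1 -0.3 -2.3] M [-0.05 -0.06 -0.05]
knobs [(0.63, [257.0, 264.0])]
tilt best [(1037.0, 0, 0), (1048.0, -4, 0.006), (1089.0, -2, 0.006), (1114.0, -2, 0)] 3959.0
```

>>> arm_command(
  commands="0 0 -0.004 0;0 0 -0.008 0;0 0 -0.012 0;0 0 -0.015 0;0 0 -0.017 0;0 0 -0.019 0;0 0 -0.019 0",
)

```text
clock: 15.9
eef_pos: [0.6726, 0.0335, 0.2335]
tcp_rot: [0.111, 1.558, -0.11]
contact_force: [9.4, -0.8, -2.8]
width: 0.15
```

```bash
python3 go.py; python3 tilt.py
```

```text
15.9 [0.6726 0.0335 0.2335] xdown [ 0.01 -0.   -1.  ] yaw_y 81.93 q [ 0.45  0.46 -0.76  1.37  0.32  1.42  1.13] F [ 9.4 -0.8 -2.8] w 0.15
F [ 8.5 -0.5 -2.3] M [-0.17 -2.51 -0.06]
knobs [(0.5, [264.0, 264.0])]
tilt best [(832.0, 2, 0.006), (868.0, 4, 0.006), (880.0, 6, 0), (970.0, 6, 0.006)] 4179.0
```

It's touching the rim now: 9 N at the foot, already a few degrees of tilt, and the lever works. I'll continue along the arc, rising as it pivots.

>>> arm_command(
  commands="-0.0025 0 -0.004 0;-0.005 0 -0.008 0;-0.0075 0 -0.012 0;-0.0095 0 -0.016 0;-0.0115 0 -0.02 0;-0.012 0 -0.0214 0;-0.012 0 -0.0214 0",
  squeeze=20,
)

```text
clock: 16.8
eef_pos: [0.6531, 0.0365, 0.2467]
tcp_rot: [0.111, 1.553, -0.11]
contact_force: [11.2, 0.0, 0.1]
width: 0.151
```

```bash
python3 go.py; python3 tilt.py
```

```text
16.8 [0.6531 0.0365 0.2467] xdown [ 0.015 -0.    -1.   ] yaw_y 81.91 q [ 0.48  0.41 -0.78  1.41  0.29  1.42  1.14] F [11.2  0.   0.1] w 0.151
F [11.4  0.7 -0.2] M [-0.35 -3.08 -0.13]
knobs [(0.47, [270.0, 257.0])]
tilt best [(965.0, 14, 0.006), (988.0, 18, 0), (992.0, 16, 0.006), (1092.0, 16, 0)] 3768.0
```

It has tilted to about 15° as planned at 11 N, so I'll keep going.

>>> arm_command(
  commands="-0.002 0 -0.005 0;-0.0038 0 -0.0098 0;-0.0055 0 -0.015 0;-0.0067 0 -0.02 0;-0.0077 0 -0.025 0;-0.0087 0 -0.0296 0;-0.0087 0 -0.0296 0;-0.0087 0 -0.0296 0",
)

```text
clock: 17.8
eef_pos: [0.6268, 0.0413, 0.2578]
tcp_rot: [0.112, 1.545, -0.109]
contact_force: [18.3, 1.3, 4.1]
width: 0.15
```

```bash
python3 go.py; python3 tilt.py
python3 - <<'E'
from h import *
p=ctrl.read_camera("scene");q=ctrl.read_camera("top")
cv2.imwrite("pics/tilt2.png",np.hstack([cv2.resize(p["image"][170:340,230:400],None,fx=3,fy=3,interpolation=cv2.INTER_CUBIC),cv2.resize(q["image"][190:310,240:330],(290,510)[0:2],interpolation=cv2.INTER_CUBIC)]))
E
```

```text
17.8 [0.6268 0.0413 0.2578] xdown [ 0.023  0.    -1.   ] yaw_y 81.91 q [ 0.52  0.34 -0.79  1.47  0.25  1.41  1.15] F [18.3  1.3  4.1] w 0.15
F [17.8  1.3  4.3] M [-0.68 -4.12 -0.35]
knobs []
tilt best [(656.0, 28, 0.006), (762.0, 32, 0), (766.0, 30, 0.006), (776.0, 30, 0)] 4013.0
```

View pics/tilt2.png

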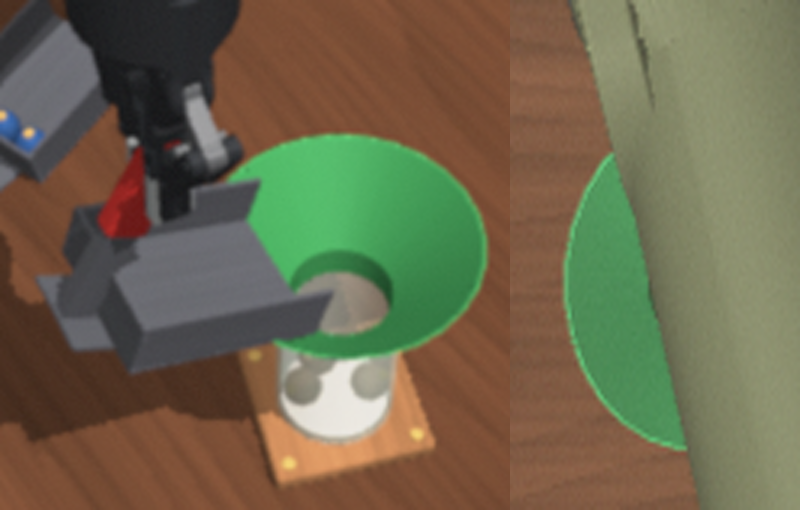

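All three knobs are in the jar: the picture shows grey balls behind the glass at (300,380), (370,380) and (318,362), and the tray is empty. To right the scoop, I'll back off, rest the underside near its mouth on the rim, and move the hand out and down.

>>> arm_command(
  commands="0 0 0.004 0;-0.005 0 0.006 0;-0.01 0 0.006 0;-0.018 0 0.006 0;-0.023 0 0.008 0;-0.023 0 0.014 0;-0.023 0 0.021 0;-0.023 0 0.021 0",
)

```text
clock: 18.9
eef_pos: [0.6403, 0.0378, 0.2753]
tcp_rot: [0.11, 1.567, -0.11]
contact_force: [-0.5, 0.1, -2.3]
width: 0.152
```

```bash
python3 go.py; python3 tilt.py
cat >> go.py <<'E'
d=(p[:2]-[.523,.056])@[.99,-.139];print("handle dist",round(d,4))
E
```

```text
18.9 [0.6403 0.0378 0.2753] xdown [ 0. -0. -1.] yaw_y 81.95 q [ 0.49  0.38 -0.78  1.39  0.27  1.48  1.15] F [-0.5  0.1 -2.3] w 0.152
F [-0.3 -0.3 -2.5] M [0.01 0.05 0.01]
knobs []
tilt best [(718.0, 30, 0.006), (796.0, 28, 0.006), (811.0, 32, 0), (843.0, 34, 0)] 4266.0
```

>>> arm_command(
  commands="0.006 0 0.003 0;0.011 0 0.006 0;0.014 0 0.014 0;0.018 0 0.022 0;0.0225 0 0.03 0;0.03 0 0.04 0;0.03 0 0.04 0",
)

```text
clock: 19.8
eef_pos: [0.6804, 0.0329, 0.2442]
tcp_rot: [0.111, 1.567, -0.109]
contact_force: [-0.8, 2.1, 3.0]
width: 0.152
```

```bash
python3 go.py; python3 tilt.py
```

```text
19.8 [0.6804 0.0329 0.2442] xdown [ 0.001  0.001 -1.   ] yaw_y 81.98 q [ 0.44  0.48 -0.76  1.32  0.33  1.46  1.13] F [-0.8  2.1  3. ] w 0.152
handle dist 0.159
F [-0.6  0.9  1. ] M [ 0.36  0.37 -0.18]
knobs []
tilt best [(574.0, 12, 0.006), (664.0, 14, 0.006), (708.0, 16, 0), (754.0, 14, 0)] 4380.0
```

Righting works: tilt is down to about 13° at roughly 5 N. Continuing.

>>> arm_command(
  commands="0.006 0 0.007 0;0.012 0 0.014 0;0.018 0 0.021 0;0.023 0 0.027 0;0.027 0 0.03 0;0.03 0 0.031 0;0.03 0 0.031 0",
)

```text
clock: 20.7
eef_pos: [0.7113, 0.0277, 0.2155]
tcp_rot: [0.11, 1.565, -0.111]
contact_force: [1.0, 0.4, 6.4]
width: 0.15
```

```bash
python3 go.py; python3 tilt.py
```

```text
20.7 [0.7113 0.0277 0.2155] xdown [ 0.003 -0.    -1.   ] yaw_y 81.94 q [ 0.41  0.56 -0.74  1.28  0.37  1.44  1.13] F [1.  0.4 6.4] w 0.15
handle dist 0.1904
F [0.  0.1 6.5] M [0.14 0.83 0.04]
knobs []
```

>>> arm_command(
  commands="-0.01 0 0 0;-0.03 0 0 0;-0.05 0 0 0;-0.06 0.01 -0.01 0;-0.06 0.03 -0.03 0;-0.06 0.05 -0.05 0;-0.06 0.075 -0.074 0;-0.06 0.1 -0.098 0",
  squeeze=40,
)

```text
clock: 21.7
eef_pos: [0.6254, 0.1425, 0.2742]
tcp_rot: [0.109, 1.568, -0.11]
contact_force: [0.0, 1.0, -1.5]
width: 0.156
```

>>> arm_command(
  commands="0 0.02 -0.02 0;0 0.04 -0.04 0;0 0.06 -0.058 0;0 0.075 -0.074 0;0 0.085 -0.084 0;0 0.09 -0.09 0;0 0.09 -0.09 0;0 0.09 -0.09 0",
)

```text
clock: 22.5
eef_pos: [0.5508, 0.2417, 0.275]
tcp_rot: [0.11, 1.568, -0.111]
contact_force: [0.3, -0.2, -2.1]
width: 0.156
```

```bash
python3 go.py .5515 .243 .0765 82; python3 tilt.py
```

```text
22.5 [0.5508 0.2417 0.275 ] xdown [ 0.    -0.001 -1.   ] yaw_y 81.92 q [ 0.25  0.31 -0.87  1.49  0.23  1.46  0.8 ] F [ 0.3 -0.2 -2.1] w 0.156
shift [0.1985 0.0016 0.0004] twist -0.08
handle dist 0.0017
F [-0.9  0.1 -0.7] M [-0.02 -0.08 -0.02]
knobs [(0.21, [239.0, 199.0])]
tilt best [(1224.0, -4, 0.006), (1365.0, -2, 0.006), (1366.0, -2, 0), (1370.0, 0, 0)] 4280.0
```

Tilt is now close to level. Lowering it at its original spot.

>>> arm_command(
  commands="0.02 0 0 0;0.05 0 0 0;0.08 0 0 0;0.11 0 0 0;0.14 0 0 0;0.16 0 0 0;0.17 0 0 0;0.175 0 0 0",
)

```text
clock: 23.5
eef_pos: [0.55, 0.2423, 0.0994]
tcp_rot: [0.11, 1.569, -0.11]
contact_force: [0.2, 0.3, -2.0]
width: 0.154
```

>>> arm_command(
  commands="0.005 0 0 0;0.01 0 0 0;0.014 0 0 0;0.018 0 0 0;0.021 0 0 0;0.023 0 0 0;0.025 0 0 0;0.025 0 0 0",
  squeeze=20,
)

```text
clock: 24.3
eef_pos: [0.5502, 0.243, 0.0771]
tcp_rot: [0.109, 1.567, -0.11]
contact_force: [-3.3, -2.5, 9.2]
width: 0.149
```

```bash
python3 go.py; python3 tilt.py
```

```text
24.3 [0.5502 0.243  0.0771] xdown [ 0.001 -0.001 -1.   ] yaw_y 82.0 q [ 0.19  0.46 -0.81  1.73  0.37  1.11  0.7 ] F [-3.3 -2.5  9.2] w 0.149
handle dist 0.0009
F [-3.5 -2.4  8.7] M [-0.55  0.89  0.  ]
knobs []
tilt best [(827.0, -4, 0.006), (891.0, -2, 0), (920.0, 0, 0), (942.0, -6, 0.006)] 3003.0
```

>>> arm_command(
  commands="0.001 0 0 0;0.002 0 0 0;0.002 0 0 0",
)

```text
clock: 24.8
eef_pos: [0.5504, 0.2431, 0.077]
tcp_rot: [0.108, 1.567, -0.111]
contact_force: [-7.2, -4.1, 19.0]
width: 0.154
```

>>> arm_command(
  commands="-0.002 0 0 0;-0.002 0 0 0;-0.002 0 0 0;-0.002 0 0 0;-0.002 0 0 0;-0.002 0 0 0;-0.002 0 0 0;-0.002 0 0 0",
  fingers=0.3,
)

```text
clock: 25.6
eef_pos: [0.5499, 0.2428, 0.0752]
tcp_rot: [0.11, 1.568, -0.11]
contact_force: [-0.2, 0.3, 0.8]
width: 0.298
```

>>> arm_command(
  commands="0 0 0 0;0 0 0 0;0 0 0 0;0 0 0 0;0 0 0 0",
  fingers=1,
)

```text
clock: 26.1
eef_pos: [0.55, 0.2428, 0.0752]
tcp_rot: [0.109, 1.568, -0.11]
contact_force: [0.2, 0.1, 0.4]
width: 0.999
```

>>> arm_command(
  commands="-0.01 0 0 0;-0.03 0 0 0;-0.06 0 0 0;-0.1 0 0 0;-0.14 0 0 0;-0.18 0 0 0;-0.22 0 0 0;-0.24 0 0 0",
)

```text
clock: 26.9
eef_pos: [0.5506, 0.2439, 0.3202]
tcp_rot: [0.111, 1.563, -0.107]
contact_force: [-0.2, 0.5, -1.2]
width: 1.001
```

>>> arm_command(
  commands="0 0 0.05 0;0 -0.03 0.09 0;0 -0.06 0.13 0;0 -0.09 0.17 0;0 -0.12 0.19 0;0 -0.15 0.19 0;0 -0.18 0.19 0;0 -0.2 0.19 0",
)

```text
clock: 27.7
eef_pos: [0.7103, 0.0153, 0.3158]
tcp_rot: [0.111, 1.568, -0.112]
contact_force: [-0.2, -0.1, -0.2]
width: 0.999
```

```bash
python3 go.py; sed -n 1,10p m.py > /dev/null
python3 - <<'E'
from h import *
P=[ctrl.read_camera(n) for n in("scene","top")]
for p in P: print([(round(r["score"],2),np.round(r["uv"]).tolist()) for k in("scoop_grip","beech_knob1_center") for r in ctrl.silhouettes(k,p)])
a=cv2.resize(P[0]["image"][150:450,200:500],(480,480),interpolation=cv2.INTER_CUBIC);b=cv2.resize(P[1]["image"][200:350,160:260],(320,480),interpolation=cv2.INTER_CUBIC)
cv2.imwrite("pics/final.png",np.hstack([a,b]))
E
```

```text
27.7 [0.7103 0.0153 0.3158] xdown [ 0.    -0.001 -1.   ] yaw_y 81.85 q [ 0.41  0.54 -0.77  1.11  0.36  1.62  1.16] F [-0.2 -0.1 -0.2] w 0.999
handle dist 0.1911
[(0.83, [421.0, 370.0])]
[(0.93, [210.0, 274.0]), (0.45, [307.0, 258.0]), (0.27, [441.0, 246.0])]
```

View pics/final.png

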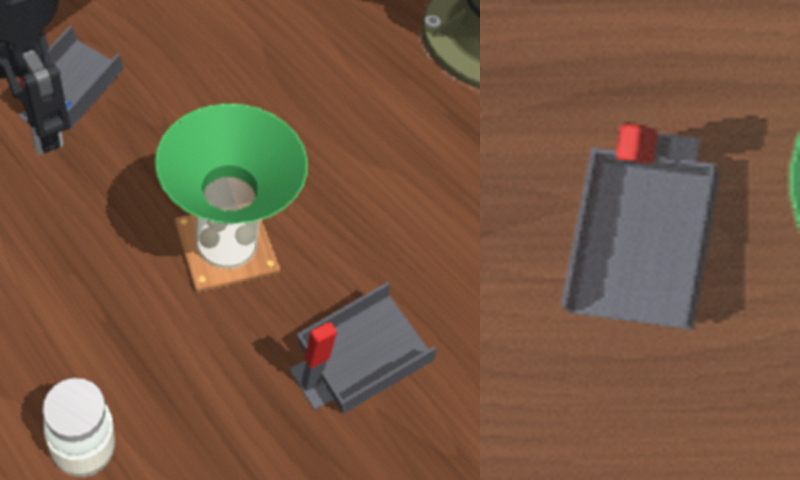

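The final view shows the scoop standing upright and empty at its old spot, knobs in the jar at (208,237) and (247,235), no loose knobs, and the blue scoop in place. Handing in.

```bash
python3 -c "
from rig import ctrl
print(ctrl.job_done())"
```

```text
the job is handed in; nothing more can be done
None
```

The beech knobs are in the jar, the empty scoop is back upright on the desk where it started, and the job was handed in at about 28 s of the 58 s allowed.

- **Tipping:** The move commands cannot tilt the tool. I pivoted the scoop in a 20 N grip by dragging its foot against the funnel rim, to about 30°. I then righted it by resting the tray's underside on the rim, set it down, let go and moved the arm clear.
- **Knobs:** Three shapes showed behind the jar's glass right after tipping. The last picture shows only two clearly, with the third probably hidden behind them. The tray is empty and no knobs are loose in the areas I looked at.
- **Scoops:** The scoop stands at about its original pose. The blue scoop looks to be where it was, though the gripper partly hides it in the last view.
- **Forces:** The readings I took peaked at about 19 N at the wrist.
- **Checks that disagreed:**
  - The foot met the rim about 17 mm earlier than the given dimensions and my fit predicted, so I found the contact by force instead.
  - The first try at tipping slid over the rim without tilting.
  - One silhouette check missed the scoop.
  - In the last check, the network reported something at the funnel and something at the blue scoop with low scores (0.45 and 0.27). I took these as false hits for the scoop.

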